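# Gauge a plating ring on the sizing cone

## Robot

A 6-joint arm with a two-finger parallel gripper is mounted at the origin on the work surface. World frame = base frame: x ahead of the robot, y to its left, z up, the work surface at z = 0. Lengths are in m, angles in degrees, forces in N, time in s.
With the tool pointing down it reaches from about 0.375 to 0.975 m from the base axis. Payload 3.8 kg.
Tool frame: the origin (TCP) lies at the very end of the fingers, on their centre line; the grasp point (between the pads) lies 19 mm behind it (grip_point_offset is the distance from the TCP to the grasp point, in m); y points along the fingers, x is the direction in which the jaws open and shut, and the axes are right-handed (so a half turn about y gives the same grasp; the last joint's range is limited). The gripper opens to 85 mm and grips with 20 to 120 N. Pads are 22 mm wide; open, the fingers measure 114 mm over their backs; the gripper's body (76 mm by 85 mm) begins 54 mm behind the grasp point. The pads swing forward as they close: fully open they stand 13 mm farther back than shut.
Start: joints at [-71.614, 15.12, 91.902, -0, 72.978, -2.114], TCP at [0.236, -0.632, 0.231] pointing down, gripper open.
Joint ranges: [-150.88, 150.88], [-54.13, 125.18], [17.81, 147.31], [-75.09, 255.09], [0, 152.58], [-146.25, 146.25]. Speed limits (degrees/s): [147.25, 147.25, 180, 180, 180, 180].

## Interface

Orientations are given as a 3x3 rotation matrix whose columns are the frame's x, y, z axes.
In Python, from rig import * gives the robot as it stands.
- The arm moves only by the tool move_arm, never from a script. Its argument "commands" is one flat list of numbers, 4 for each row, row after row: the shift along the tool's x, y, z in m, then the turn about the tool's y in degrees. In form: [tx, ty, tz, roll, tx, ty, tz, roll, ...]. A call has 1 to 12 rows; each row shifts and turns the pose as measured when the row begins, along the tool's axes as they then stand; what a row does not reach is not made up. A row lasts 1/10 s, in which the tool goes at most 50 mm and 8.59 degrees, less where a joint would pass 70% of its speed; a pose out of reach is approached as far as the arm can. A call with a gripper value outside its range is refused whole. "jaw" is the closure in counts, from 0 (fully open) to 255 (shut), set as the call begins (left out, the last holds). The fingers move at their own pace and stop on an object; the grip force is fixed at half the most. Time passes only in rows, so rows that do not move let the fingers close. It gives the time, the measured TCP pose, the force and the opening at its end, in the units of the state.
- state(): the state, without advancing time (a new reading comes with each control period).
- grab_frame(name): name is "scene" or "top" or "wrist"; returns (picture, depth): 480x640x3 uint8, red, green, blue; 480x640 float32, m along the optical axis (not along the pixel's ray), 0 where there is no reading.
- camera_model(name): a dict with "camera_matrix" (3x3 intrinsics, pixels), "world_from_camera" (4x4, takes a point from camera to world coordinates). Camera axes: x right, y down, z forward; pixel columns grow to the right and rows downward; lengths in m; the calibration is good to about 2 mm. A picture is of the moment at which its call begins: read the wrist's pose just before it. camera_model takes no time and is no camera call; for the wrist camera it gives the pose at the moment of the call.
- sign_off(): hands the job in, once; it reports no verdict.
The state is a dict: "time": time; "joint_positions": joint angles; "qvel": joint speeds; "joint_torque": joint torques, N m; "position": TCP position; "orientation": TCP orientation; "wrist_force": force on the tool from outside, world axes, zero at the start; "moment": the same for the moment, N m; "opening": finger opening in m.
Only numpy, scipy, OpenCV 4.12 (cv2) and the standard library are available. Lean on these libraries where they do the work, as an engineer would, in place of code of your own. Each camera call takes 0.05 s, during which the arm holds its last target.

## Task

The size marks have worn off the three steel plating rings. Take the one that stops at the green step of the sizing cone (it is the middle-sized ring), slide it down over the cone's tip and keep hold of it until it rests on the green step, then let go so that it stays lying level there. Leave the other two rings where they are.

Things in the scene. Friction and masses are not known exactly. Their poses are not given: they have to be found in the camera images.
- ring_medium: The middle-sized of three loose, bare stainless steel plating rings (plain round tubes, open at both ends, standing on one end with the bore upright): 50 mm outside, 44 mm bore, 25 mm tall, wall 3 mm, about 80 g. Origin: centre of its lower end face; z up along the bore. It is the one that stops at the green step
- ring_small: The smallest of three loose, bare stainless steel plating rings (plain round tubes, open at both ends, standing on one end with the bore upright): 31 mm outside, 25 mm bore, 25 mm tall, wall 3 mm, about 45 g. Origin: centre of its lower end face; z up along the bore. Bystander (it would stop at the yellow step)
- ring_large: The largest of three loose, bare stainless steel plating rings (plain round tubes, open at both ends, standing on one end with the bore upright): 72 mm outside, 66 mm bore, 25 mm tall, wall 3 mm, about 120 g. Origin: centre of its lower end face; z up along the bore. Bystander (it would stop at the blue step)
- size_cone: Stepped, tapered cone fixed upright to the table, 92 mm tall. Origin: centre of its underside, z up. Steel foot 110 mm across, 8 high; then tiers (across at foot-top; flat top = step, at height): blue 84-78, 32; green 60-56, 56; yellow 34-30, 78; white tip 19-12, 92. A ring stops with its lower face on the first step wider than its bore: the middle one at 56 mm, the tip 11 mm proud of it
Not all that is in view belongs to the job. What is shaped like the size_cone but orange is not meant.

How it is judged (in metres and radians):
On the way, in this order (a step that is already met when the one before it is completed fails the run):
1. the middle-sized ring, held in the fingers, is threaded over the cone's tip (contact force between the fingers and ring_medium above 0.3 N and horizontal distance between ring_medium and size_cone below 0.02 m and z of ring_medium in the frame of size_cone between 0.063 and 0.092 m), for 0.04 s.
2. still held, it comes down onto the green step (contact force between the fingers and ring_medium above 0.3 N and z of ring_medium in the frame of size_cone between 0.05 and 0.061 m and horizontal distance between ring_medium and size_cone below 0.012 m), for 0.1 s.
At the end, for the whole second after the job is handed in: The middle-sized ring is around the cone with its lower face on the green step (50 to 61 mm above the cone's underside, within 12 mm of its axis), level within 0.15 rad, at rest and let go; the small and large rings are within 20 mm of where they started (z of ring_medium in the frame of size_cone between 0.05 and 0.061 m and horizontal distance between ring_medium and size_cone below 0.012 m and angle between ring_medium's own z axis and vertical below 0.15 rad and linear speed of ring_medium below 0.02 m/s and distance of each of ring_small, ring_large from where it was at the start of the episode below 0.02 m); the robot touches nothing.
It fails at once if the small or the large ring is moved by more than 20 mm (distance of any of ring_small, ring_large from where it was at the start of the episode above 0.02 m).
It also fails if it takes over 40 s, if anything falls off the work surface, if the arm or the gripper's body presses on something with over 40 N, if the wrist force passes 120 N, or if a joint passes its speed limit or range.

## Working session

There is one attempt and no reset: what is moved stays moved. The work goes in short steps, Python scripts to look and compute and a tool call to move; the robot and the scene stay as the last step left them, time stands still between calls to the robot, and variables do not carry over. Pictures are saved under pics/ and viewed, and the job is handed in when it is done.

Besides the shell and the picture viewer there is one more tool, called after "Call:" in YAML: its name, and indented under it one key for each argument. move_arm: Moves the arm, as the interface text tells. Its arguments: {"type":"object","properties":{"commands":{"type":"array"},"jaw":{"type":"number"}},"required":["commands"]}

```bash
mkdir -p pics; python3 - <<'E'
from rig import *
import cv2,numpy as np
for n in("scene","top"):
    p,d=grab_frame(n); np.savez(f"pics/{n}0.npz",p=p,d=d,K=camera_model(n)["camera_matrix"],T=camera_model(n)["world_from_camera"])
    cv2.imwrite(f"pics/{n}0.png",p[:,:,::-1])
    print(camera_model(n))
s=state();print(s["time"],s["position"],s["orientation"],s["opening"],s["wrist_force"])
E
```

```text
{'camera_matrix': array([[481.81759712,   0.        , 320.77008269],
       [  0.        , 481.81759712, 245.43463606],
       [  0.        ,   0.        ,   1.        ]]), 'world_from_camera': array([[ 0.7927218 ,  0.34612151, -0.50178885,  0.93804247],
       [ 0.60953574, -0.43975816,  0.65960514, -0.5084749 ],
       [ 0.00763778, -0.82874161, -0.55957931,  0.47398867],
       [ 0.        ,  0.        ,  0.        ,  1.        ]])}
{'camera_matrix': array([[494.1255395 ,   0.        , 320.53070879],
       [  0.        , 494.1255395 , 240.79327354],
       [  0.        ,   0.        ,   1.        ]]), 'world_from_camera': array([[-9.96505599e-03, -9.95460245e-01,  9.46551530e-02,
         4.46113419e-01],
       [-9.99943773e-01,  9.57699351e-03, -4.55315291e-03,
         4.01106036e-05],
       [ 3.62597092e-03, -9.46952033e-02, -9.95499709e-01,
         9.45405647e-01],
       [ 0.00000000e+00,  0.00000000e+00,  0.00000000e+00,
         1.00000000e+00]])}
0.1 [ 0.2361668  -0.63159721  0.23004921] [[ 3.50166070e-01 -6.43502571e-04  9.36687413e-01]
 [-9.36685238e-01  2.02105335e-03  3.50166646e-01]
 [-2.11842837e-03 -9.99997751e-01  1.04944951e-04]] 0.08575545326580722 [-0.34208822  0.31193427  0.31442896]
```

View pics/top0.png

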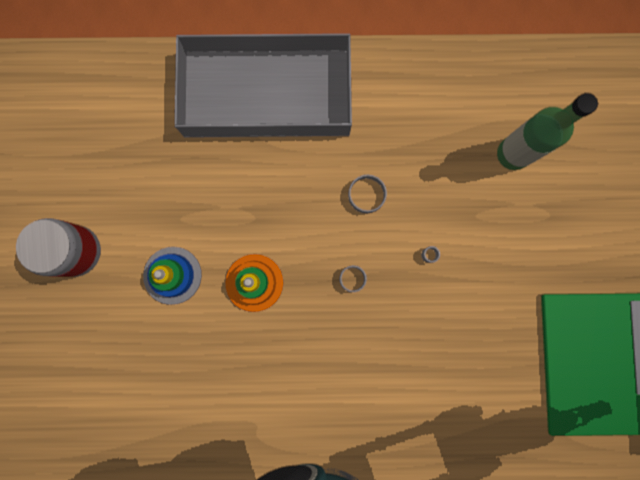

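View pics/scene0.png

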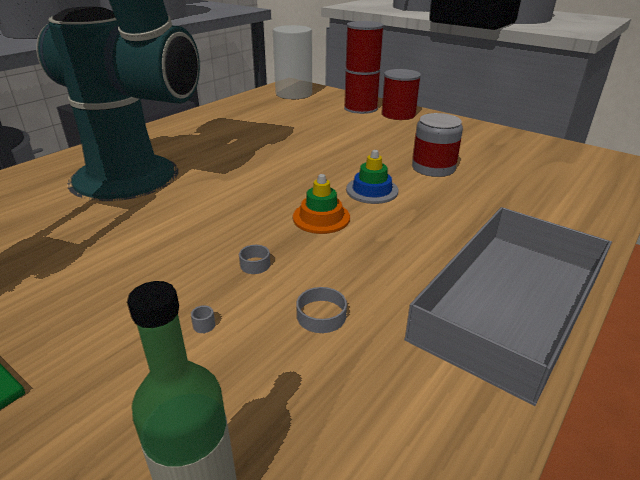

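Top view: rings are the small one at (430,255), the medium at (350,279) and the large at (367,194). The true cone (steel foot, blue tier) is at (172,275). The orange-footed decoy is at (254,282). I'll measure them and confirm with a crop.

```bash
cat > h.py <<'E'
import numpy as np,cv2
def cloud(p,d,K,T):
    v,u=np.mgrid[:480,:640]
    P=np.stack([(u-K[0,2])*d/K[0,0],(v-K[1,2])*d/K[1,1],d],-1)
    return P@T[:3,:3].T+T[:3,3]
def circ(xy):
    from scipy.optimize import least_squares
    r=least_squares(lambda q:np.hypot(xy[:,0]-q[0],xy[:,1]-q[1])-q[2],[*xy.mean(0),.02],loss='soft_l1',f_scale=.001)
    return r.x
E
python3 - <<'E'
from h import *
for n in("top","scene"):
    f=np.load(f"pics/{n}0.npz");W=cloud(f["p"],f["d"],f["K"],f["T"])
    tab=W[...,2]; print(n,"table z",np.median(tab[np.abs(tab)<.02]))
    R={"top":{"s":(430,255,14),"m":(350,279,24),"l":(367,194,28)},"scene":{"s":(203,319,16),"m":(255,260,22),"l":(322,310,32)}}[n]
    for k,(u,v,w) in R.items():
        c=W[v-w:v+w,u-w:u+w].reshape(-1,3); q=c[(c[:,2]>.021)&(c[:,2]<.032)]
        a=circ(q[:,:2]);print(k,len(q),q[:,2].mean(),a, np.hypot(a[0],a[1]))
    C={"top":(172,275,36),"scene":(373,180,40)}[n]
    u,v,w=C;c=W[v-w:v+w,u-w:u+w].reshape(-1,3)
    for z in(.008,.032,.056,.078,.092):
        q=c[np.abs(c[:,2]-z)<.004]
        if len(q)>4:print(z,len(q),q.mean(0),(q[:,:2].min(0)+q[:,:2].max(0))/2,np.ptp(q[:,:2],axis=0))
    print(c[c[:,2].argmax()])
p=cv2.imread("pics/top0.png")
a=cv2.resize(p[225:325,130:450],None,fx=2.5,fy=2.5,interpolation=cv2.INTER_CUBIC)
b=cv2.resize(cv2.imread("pics/scene0.png")[140:340,180:420],None,fx=1.6,fy=1.6)
o=np.zeros((600,800,3),np.uint8);o[:250]=a;o[255:255+320,:384]=b;cv2.imwrite("pics/crop0.png",o)
E
```

```text
top table z -0.0003389825849235417
s 77 0.02395068999436236 [ 0.50768094 -0.21120337  0.0138105 ] 0.549860710873933
m 130 0.024289770500261043 [ 0.4634403  -0.06346282  0.02333718] 0.4677653722514651
l 183 0.024342518413115053 [ 0.6245962  -0.09354714  0.03421291] 0.6315627302487253
0.008 1026 [0.47257197 0.27169013 0.00743359] [0.47627398 0.278951  ] [0.12736896 0.11040475]
0.032 522 [0.47253718 0.27077714 0.03147445] [0.47346567 0.27788345] [0.07571106 0.07851147]
0.056 451 [0.47336267 0.2746313  0.05557324] [0.47366466 0.27737924] [0.05401264 0.0564121 ]
0.078 163 [0.47302595 0.27639047 0.07779158] [0.4729821  0.27717443] [0.02806919 0.02933772]
0.092 46 [0.47306156 0.27770446 0.09042985] [0.47344723 0.27762077] [0.01214188 0.01347772]
[4.46113419e-01 4.01106036e-05 9.45405647e-01]
scene table z 0.0005603497619929287
s 173 0.024170572033226437 [ 0.50747756 -0.21219787  0.01380122] 0.5500558256911713
m 199 0.023987980598686152 [ 0.46336457 -0.0642355   0.02327268] 0.46779581661730235
l 420 0.02422682014445322 [ 0.62437243 -0.0947105   0.03422464] 0.6315148550107746
0.008 522 [0.487669   0.23994954 0.00827559] [0.47332629 0.28292189] [0.10967506 0.30695851]
0.032 351 [0.48475357 0.22842372 0.03214685] [0.47380004 0.21222632] [0.07785594 0.20388363]
0.056 227 [0.47890699 0.25088451 0.05603861] [0.47386043 0.21497133] [0.05536949 0.18464806]
0.078 81 [0.47641392 0.27172941 0.07804872] [0.47319506 0.27619683] [0.03204262 0.02953136]
0.092 24 [0.47421076 0.27507194 0.09104475] [0.47405824 0.27466525] [0.01241053 0.01470386]
[ 0.93804247 -0.5084749   0.47398867]
```

View pics/crop0.png

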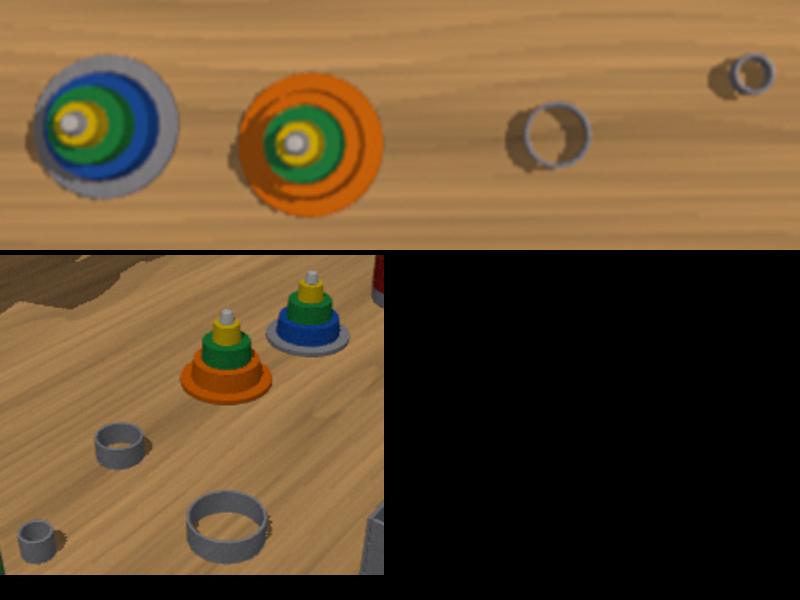

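The crop confirms it. The medium ring at (350,279) has a mid-wall diameter of about 47 mm and sits at (0.4634, -0.0638). The real cone (steel foot, blue tier) is at (0.4735, 0.277). The decoy is between them, so I'll carry the ring high. First I'll turn the tool so its x axis lies along world +x and z along +y.

Call:
move_arm:
  commands: [0, 0, 0, -7.7, 0, 0, 0, -7.7, 0, 0, 0, -7.7, 0, 0, 0, -7.7, 0, 0, 0, -7.7, 0, 0, 0, -7.7, 0, 0, 0, -7.7, 0, 0, 0, -7.7, 0, 0, 0, -7.7]
  jaw: 0

```text
time: 1.0
position: [0.2349, -0.6277, 0.2226]
orientation: [[0.999, -0.005, -0.045], [0.045, 0.014, 0.999], [-0.004, -1.0, 0.014]]
wrist_force: [-0.3, 0.2, -0.6]
opening: 0.085
```

Call:
move_arm:
  commands: [0.019, 0, 0.044, 2.5, 0.019, 0, 0.044, 0, 0.019, 0, 0.044, 0, 0.019, 0, 0.044, 0, 0.019, 0, 0.044, 0, 0.019, 0, 0.044, 0, 0.019, 0, 0.044, 0, 0.019, 0, 0.044, 0, 0.019, 0, 0.044, 0, 0.019, 0, 0.044, 0]

```text
time: 2.0
position: [0.4231, -0.1741, 0.2216]
orientation: [[1.0, -0.008, 0.008], [-0.008, 0.02, 1.0], [-0.009, -1.0, 0.02]]
wrist_force: [1.5, -0.0, 0.1]
opening: 0.0856
```

Call:
move_arm:
  commands: [0.01, 0, 0.028, 0, 0.01, 0, 0.028, 0, 0.01, 0, 0.028, 0, 0.01, 0, 0.026, 0, 0, 0.03, 0, 0, 0, 0.03, 0, 0, 0, 0.03, 0, 0, 0, 0, 0, 0, 0, 0, 0, 0]

```text
time: 2.9
position: [0.4648, -0.0495, 0.1308]
orientation: [[1.0, -0.008, -0.004], [0.004, 0.022, 1.0], [-0.008, -1.0, 0.022]]
wrist_force: [1.1, 0.1, -0.3]
opening: 0.0854
```

```bash
python3 - <<'E'
from rig import *
import cv2,numpy as np
from h import *
s=state();print(s["time"],s["position"],s["orientation"],s["joint_positions"],s["wrist_force"])
m=camera_model("wrist");p,d=grab_frame("wrist");cv2.imwrite("pics/w1.png",p[:,:,::-1])
W=cloud(p,d,m["camera_matrix"],m["world_from_camera"])
k=(W[...,2]>.02)&(W[...,2]<.03)&(np.hypot(W[...,0]-.463,W[...,1]+.064)<.04)&(d>0)
print(k.sum(),circ(W[k][:,:2]))
E
```

```text
2.9 [ 0.46475882 -0.04946187  0.13078332] [[ 0.99996478 -0.00759203 -0.00357677]
 [ 0.00374055  0.02167023  0.99975818]
 [-0.00751268 -0.99973635  0.02169786]] [ -9.98388937  -2.12774519 122.21471514   1.3175994   60.56332206
 -10.84762611] [ 1.12432217  0.0928251  -0.27291993]
1158 [ 0.46220311 -0.0614764   0.0231721 ]
```

View pics/w1.png

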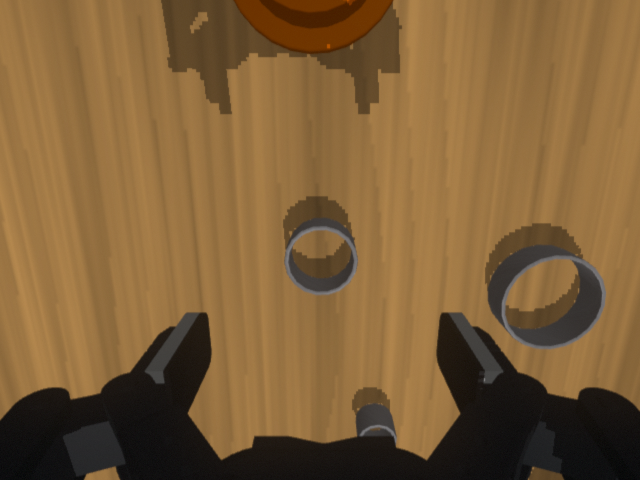

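Call:
move_arm:
  commands: [0, 0, -0.009, 0, 0, 0, -0.007, 0, 0, 0.025, 0, 0, 0, 0.025, 0, 0, 0, 0.02, 0, 0, 0, 0.01, 0, 0, 0, 0, 0, 0]

```text
time: 3.65
position: [0.4739, -0.0713, 0.059]
orientation: [[1.0, 0.013, -0.0], [-0.0, 0.016, 1.0], [0.013, -1.0, 0.016]]
wrist_force: [-0.6, 1.3, 0.2]
opening: 0.0853
```

Call:
move_arm:
  commands: [0, 0, 0, 0, 0, 0, 0, 0]

```text
time: 3.85
position: [0.4755, -0.0723, 0.061]
orientation: [[1.0, 0.015, 0.0], [-0.001, 0.016, 1.0], [0.015, -1.0, 0.016]]
wrist_force: [0.3, 0.2, 0.1]
opening: 0.0854
```

Call:
move_arm:
  commands: [-0.006, 0, 0.004, 0, -0.006, 0, 0.004, 0, 0, 0, 0, 0]

```text
time: 4.15
position: [0.4643, -0.064, 0.0632]
orientation: [[1.0, 0.019, 0.0], [-0.001, 0.015, 1.0], [0.019, -1.0, 0.015]]
wrist_force: [-0.1, 0.8, 0.3]
opening: 0.0854
```

Moving straight down shifts it by about (+0.001, +0.001), so I'll correct for that, descend in smaller steps and check.

Call:
move_arm:
  commands: [-0.001, 0.012, 0, 0, -0.001, 0.012, 0, 0, 0, 0.012, 0, 0, 0, 0, 0, 0]

```text
time: 4.55
position: [0.4626, -0.063, 0.0245]
orientation: [[1.0, 0.02, -0.0], [0.0, 0.015, 1.0], [0.02, -1.0, 0.015]]
wrist_force: [-0.6, 0.0, -0.6]
opening: 0.0853
```

Call:
move_arm:
  commands: [0, 0.01, 0, 0, 0, 0.01, 0, 0, 0, 0.003, 0, 0, 0, 0, 0, 0]

```text
time: 4.95
position: [0.4623, -0.0626, -0.0021]
orientation: [[1.0, 0.018, -0.0], [-0.0, 0.015, 1.0], [0.018, -1.0, 0.015]]
wrist_force: [-1.1, -0.4, -1.0]
opening: 0.0857
```

```bash
python3 - <<'E'
from rig import *
import cv2,numpy as np
p,d=grab_frame("wrist");cv2.imwrite("pics/w2.png",p[:,:,::-1])
p,d=grab_frame("scene");cv2.imwrite("pics/s2.png",cv2.resize(p[160:320,160:370,::-1],None,fx=3.5,fy=3.5))
s=state();print(s["position"],s["orientation"],s["wrist_force"])
E
```

```text
[ 0.46270416 -0.06262569 -0.00146796] [[ 9.99827888e-01  1.85506772e-02 -2.57685296e-04]
 [-1.87035812e-05  1.48974109e-02  9.99889027e-01]
 [ 1.85524575e-02 -9.99716930e-01  1.48951939e-02]] [ 0.51372651 -0.50203152  0.208553  ]
```

View pics/w2.png

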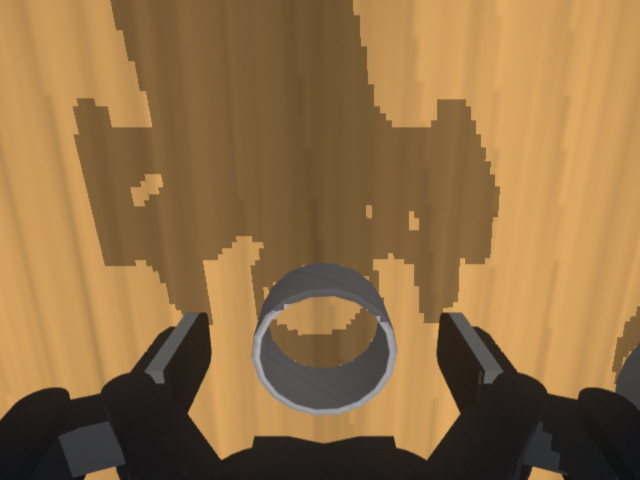

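View pics/s2.png

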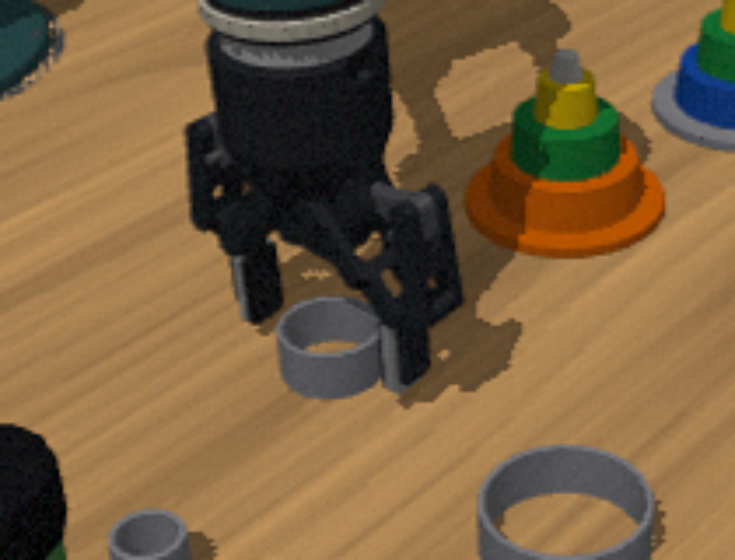

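The fingers straddle the ring (centre about (324,352) in the wrist view, pads at 209 and 437), with the tips about 10 mm above the table. Closing now.

Call:
move_arm:
  commands: [0, 0, 0, 0, 0, 0, 0, 0, 0, 0, 0, 0, 0, 0, 0, 0, 0, 0, 0, 0, 0, 0, 0, 0]
  jaw: 200

```text
time: 5.65
position: [0.4649, -0.0631, 0.001]
orientation: [[1.0, 0.023, -0.0], [-0.0, 0.014, 1.0], [0.023, -1.0, 0.014]]
wrist_force: [0.3, 0.3, -0.4]
opening: 0.0478
```

Call:
move_arm:
  commands: [0, 0, 0, 0, 0, -0.02, 0, 0, 0, -0.03, 0, 0, 0, -0.03, 0, 0, 0, -0.03, 0, 0, 0, -0.03, 0, 0, 0, -0.02, 0, 0, 0, 0, 0, 0]

```text
time: 6.45
position: [0.4579, -0.0648, 0.1639]
orientation: [[1.0, 0.016, -0.0], [-0.0, 0.015, 1.0], [0.016, -1.0, 0.015]]
wrist_force: [1.8, -0.3, -0.5]
opening: 0.0475
```

```bash
cat > look.py <<'E'
from rig import *
import cv2,numpy as np,sys
from h import *
n=sys.argv[1]
s=state();X=np.array(s["position"]);R=np.array(s["orientation"])
m=camera_model("wrist");p,d=grab_frame("wrist");cv2.imwrite(f"pics/w{n}.png",p[:,:,::-1])
W=cloud(p,d,m["camera_matrix"],m["world_from_camera"]);np.savez(f"pics/w{n}.npz",p=p,W=W,d=d)
L=(W-X)@R
print(s["time"],X,R[:,1],s["wrist_force"],s["opening"])
np.save("pics/L.npy",L)
for v in range(240,480,12):
    print(v,[tuple(int(q) for q in np.round(L[v,u]*1000)) if d[v,u]>0 else 0 for u in (324,)])
E
python3 look.py 3
```

```text
6.45 [ 0.45792284 -0.06477129  0.1638576 ] [ 0.01556505  0.01543252 -0.99975975] [ 1.78793907 -0.27618695 -0.46945062] 0.047524923445489545
240 [(1, 164, -19)]
252 [(1, 164, -29)]
264 [(0, -6, 26)]
276 [(0, -17, 26)]
288 [(0, -25, 25)]
300 [(1, 163, -72)]
312 [(1, 164, -84)]
324 [(1, 162, -95)]
336 [(1, 162, -107)]
348 [(1, 162, -119)]
360 [(1, 162, -131)]
372 [(0, -7, -21)]
384 [(0, -15, -20)]
396 [(0, -21, -21)]
408 [(0, -25, -23)]
420 [(1, 162, -198)]
432 [(1, 160, -210)]
444 [(0, -75, 11)]
456 [(0, -80, 12)]
468 [(0, -82, 11)]
```

View pics/w3.png

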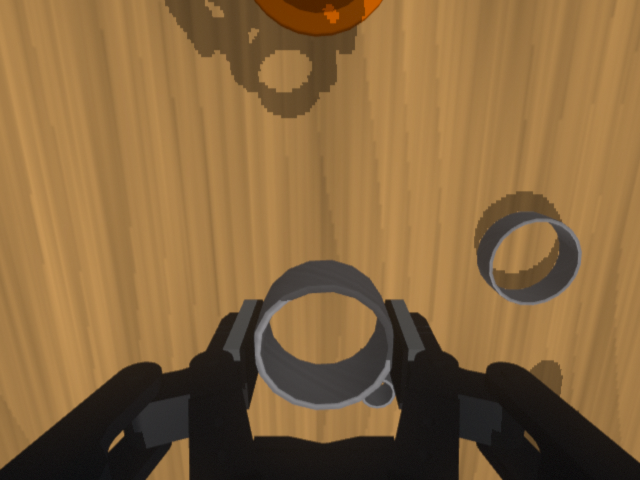

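The ring is held with its lower face about 1 mm behind the TCP, centred. Next I'll carry it high over the decoy.

Call:
move_arm:
  commands: [0.001, -0.005, 0.02, 0, 0.002, -0.003, 0.03, 0, 0.002, 0, 0.035, 0, 0.002, 0, 0.035, 0, 0.002, 0, 0.035, 0, 0.002, 0, 0.035, 0]

```text
time: 7.1
position: [0.462, 0.1273, 0.1617]
orientation: [[1.0, -0.002, 0.009], [-0.009, 0.014, 1.0], [-0.003, -1.0, 0.013]]
wrist_force: [0.4, -1.0, -2.2]
opening: 0.0474
```

Call:
move_arm:
  commands: [0.002, 0, 0.03, 0, 0.002, 0, 0.03, 0, 0.002, 0, 0.03, 0, 0.002, 0, 0.025, 0, 0.002, 0, 0.015, 0, 0, 0, 0, 0, 0, 0, 0, 0]

```text
time: 7.8
position: [0.4639, 0.2631, 0.1471]
orientation: [[1.0, -0.024, 0.002], [-0.002, 0.004, 1.0], [-0.024, -1.0, 0.004]]
wrist_force: [-0.6, 0.0, -0.8]
opening: 0.0481
```

```bash
python3 look.py 4 | head -1; python3 - <<'E'
from rig import *
from h import *
p,d=grab_frame("top");m=camera_model("top");cv2.imwrite("pics/t4.png",p[:,:,::-1])
f=np.load("pics/w4.npz");W=f["W"];d=f["d"]
c=W[(d>0)&(np.hypot(W[...,0]-.4735,W[...,1]-.277)<.06)]
for z in(.008,.032,.056,.078,.092):
    q=c[np.abs(c[:,2]-z)<.003]
    if len(q)>4:print(z,len(q),(q[:,:2].min(0)+q[:,:2].max(0))/2,np.ptp(q[:,:2],axis=0))
E
```

```text
7.8 [0.4638557  0.26314383 0.14706856] [-0.02418133  0.00439589 -0.99969792] [-0.6128451   0.01493394 -0.8126991 ] 0.048129354396429895
0.008 5862 [0.47228888 0.28146056] [0.10957266 0.10630529]
0.032 3371 [0.47229304 0.28066105] [0.07723233 0.07655462]
0.056 3597 [0.47225175 0.27999788] [0.05510739 0.05584041]
0.078 1398 [0.47226663 0.28004026] [0.02942328 0.02981528]
0.092 457 [0.4725212  0.28001711] [0.01278118 0.01294963]
```

View pics/w4.png

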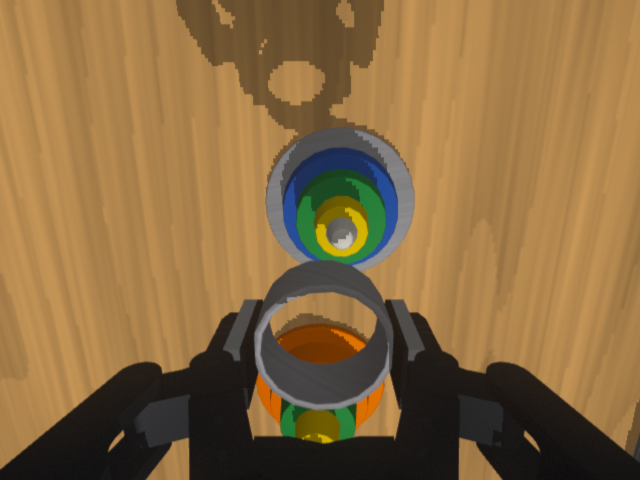

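The cone from the wrist view is at (0.472, 0.280), which agrees with the other cameras to within 3 mm. Target TCP is about (0.473, 0.278). I'll go sideways first, while still above the tip.

Call:
move_arm:
  commands: [0.005, 0, 0.007, 0, 0.005, 0, 0.007, 0, 0, 0, 0, 0, 0, 0.01, 0, 0, 0, 0.01, 0, 0, 0, 0, 0, 0]

```text
time: 8.5
position: [0.4757, 0.2752, 0.1265]
orientation: [[1.0, -0.022, 0.008], [-0.008, 0.005, 1.0], [-0.022, -1.0, 0.005]]
wrist_force: [-0.1, -0.2, -2.0]
opening: 0.0475
```

Call:
move_arm:
  commands: [-0.001, 0.01, 0.002, 0, 0, 0.01, 0.001, 0, 0, 0, 0, 0]

```text
time: 8.8
position: [0.4733, 0.278, 0.1038]
orientation: [[1.0, -0.023, 0.008], [-0.008, 0.004, 1.0], [-0.023, -1.0, 0.004]]
wrist_force: [-0.4, 0.1, -0.7]
opening: 0.0479
```

```bash
python3 look.py 5 | head -1
```

```text
8.8 [0.47326079 0.27802888 0.10379859] [-0.02341149  0.0043897  -0.99971628] [-0.38909009  0.14877978 -0.74914592] 0.04790165376171038
```

View pics/w5.png

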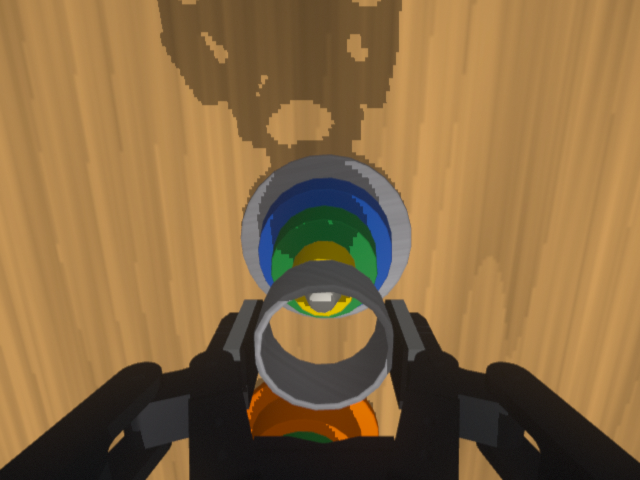

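The white tip (322,298) shows through the bore, in line with the ring. Descending slowly onto the cone.

Call:
move_arm:
  commands: [0, 0.007, 0, 0, 0, 0.007, 0, 0, 0, 0.007, 0, 0, 0, 0, 0, 0]

```text
time: 9.25
position: [0.4734, 0.2785, 0.0821]
orientation: [[1.0, -0.022, 0.008], [-0.008, 0.005, 1.0], [-0.022, -1.0, 0.005]]
wrist_force: [-0.5, -0.1, -0.9]
opening: 0.0476
```

```bash
python3 look.py 6 | head -1; python3 - <<'E'
import numpy as np
f=np.load("pics/w6.npz");W=f["W"];L=np.load("pics/L.npy");d=f["d"]
k=(d>0)&(abs(W[...,2]-.091)<.004)&(np.hypot(W[...,0]-.473,W[...,1]-.279)<.012)
print(k.sum(),W[k].mean(0),(W[k].min(0)+W[k].max(0))/2)
E
```

```text
9.25 [0.47341564 0.27853752 0.082078  ] [-0.02188583  0.00509493 -0.99974749] [-0.48243652 -0.11466572 -0.88257241] 0.04758036113953463
957 [0.4724732  0.28146617 0.09088785] [0.4725222  0.28050058 0.0903431 ]
```

View pics/w6.png

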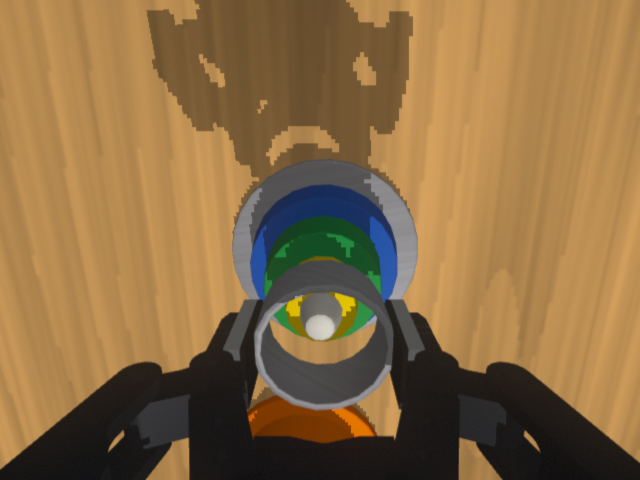

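The ring is threaded (lower face about 0.083, tip inside the bore). The axis offset is about 1 mm by the wrist view. Continuing down.

Call:
move_arm:
  commands: [0, 0.005, 0, 0, 0, 0.005, 0, 0, 0, 0.005, 0, 0, 0, 0.004, 0, 0, 0, 0, 0, 0]

```text
time: 9.8
position: [0.474, 0.2791, 0.0626]
orientation: [[1.0, -0.02, 0.008], [-0.008, 0.006, 1.0], [-0.02, -1.0, 0.006]]
wrist_force: [-0.4, -0.1, -0.8]
opening: 0.0476
```

Call:
move_arm:
  commands: [-0.001, 0.003, 0, 0, 0, 0.002, 0, 0, 0, 0.001, 0, 0, 0, 0, 0, 0]

```text
time: 10.2
position: [0.4733, 0.2794, 0.057]
orientation: [[1.0, -0.019, 0.008], [-0.008, 0.006, 1.0], [-0.019, -1.0, 0.006]]
wrist_force: [-0.6, -0.3, -0.9]
opening: 0.0475
```

Call:
move_arm:
  commands: [0, 0.001, 0, 0, 0, 0.001, 0, 0, 0, 0, 0, 0]

```text
time: 10.5
position: [0.4737, 0.2796, 0.0572]
orientation: [[1.0, -0.018, 0.008], [-0.008, 0.007, 1.0], [-0.019, -1.0, 0.007]]
wrist_force: [-0.9, -0.2, -0.7]
opening: 0.0479
```

Call:
move_arm:
  commands: [0, 0.002, 0, 0, 0, 0.001, 0, 0]

```text
time: 10.7
position: [0.474, 0.2798, 0.0568]
orientation: [[1.0, -0.018, 0.008], [-0.008, 0.007, 1.0], [-0.018, -1.0, 0.007]]
wrist_force: [-4.0, -2.4, 8.2]
opening: 0.0477
```

Contact: 8 N upward at the expected height. I'll hold briefly and then look.

Call:
move_arm:
  commands: [0, 0, 0, 0, 0, 0, 0, 0]

```text
time: 10.9
position: [0.4742, 0.2799, 0.057]
orientation: [[1.0, -0.017, 0.008], [-0.008, 0.007, 1.0], [-0.017, -1.0, 0.007]]
wrist_force: [0.0, 0.1, -0.7]
opening: 0.0476
```

```bash
python3 - <<'E'
from rig import *
import cv2
p,d=grab_frame("scene");cv2.imwrite("pics/s7.png",cv2.resize(p[60:240,270:480,::-1],None,fx=3.3,fy=3.3))
s=state();print(s["time"],s["position"],s["wrist_force"])
E
```

```text
10.95 [0.47417744 0.27990622 0.05684875] [-0.07116321  0.20042435  0.75676037]
```

View pics/s7.png

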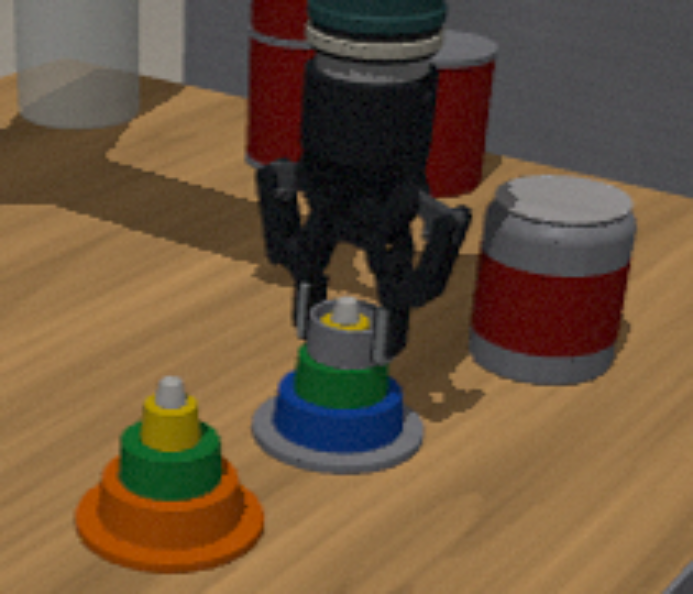

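The ring sits on the green step (about (345,345) in the crop), with the tip proud of it. Releasing, then backing straight up.

Call:
move_arm:
  commands: [0, 0, 0, 0, 0, 0, 0, 0, 0, 0, 0, 0, 0, 0, 0, 0, 0, 0, 0, 0, 0, 0, 0, 0, 0, 0, 0, 0]
  jaw: 0

```text
time: 11.65
position: [0.4741, 0.2799, 0.0559]
orientation: [[1.0, -0.018, 0.008], [-0.008, 0.007, 1.0], [-0.018, -1.0, 0.007]]
wrist_force: [0.4, -0.3, -0.2]
opening: 0.0853
```

```bash
python3 look.py 8|head -1
```

```text
11.65 [0.47413227 0.27985976 0.05590327] [-0.01799132  0.00694174 -0.99981404] [ 0.44123111 -0.29918336 -0.22270455] 0.0853038476450561
```

View pics/w8.png

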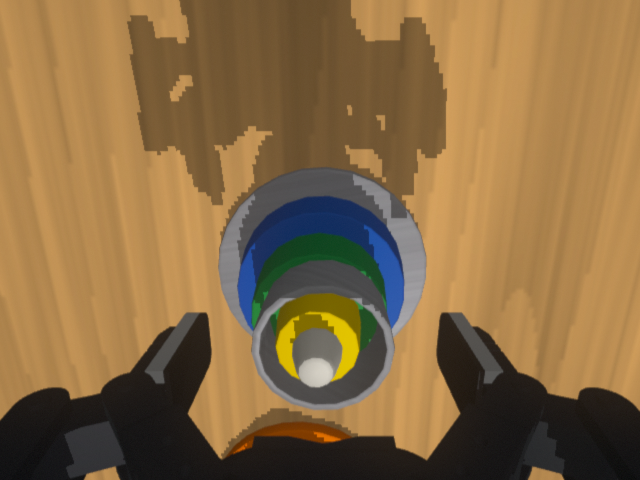

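The fingers are clear on both sides and the ring is lying around the yellow tier. Retreating upward.

Call:
move_arm:
  commands: [0, -0.01, 0, 0, 0, -0.02, 0, 0, 0, -0.03, 0, 0, 0, -0.03, 0, 0, 0, -0.03, 0, 0, 0, 0, 0, 0, 0, 0, -0.04, 0, 0, 0, -0.04, 0, 0, 0, -0.04, 0, 0, 0, 0, 0, 0, 0, 0, 0]

```text
time: 12.8
position: [0.4758, 0.1564, 0.1849]
orientation: [[1.0, -0.013, 0.005], [-0.005, 0.009, 1.0], [-0.014, -1.0, 0.009]]
wrist_force: [-0.4, 0.4, 0.2]
opening: 0.0852
```

```bash
python3 - <<'E'
from rig import *
from h import *
s=state();print(s["time"],s["position"],s["wrist_force"],s["qvel"])
for n,C in(("scene",(373,175,32)),("top",(168,275,30))):
    p,d=grab_frame(n);m=camera_model(n);W=cloud(p,d,m["camera_matrix"],m["world_from_camera"])
    cv2.imwrite(f"pics/{n}9.png",p[:,:,::-1])
    q=W[(d>0)&(abs(W[...,2]-.081)<.003)&(abs(np.hypot(W[...,0]-.473,W[...,1]-.278)-.0235)<.007)]
    if len(q)>5:
        print(n,"med top",len(q),q[:,2].mean(),circ(q[:,:2]))
        A=np.c_[q[:,:2],np.ones(len(q))];print(" tilt",np.linalg.lstsq(A,q[:,2],rcond=None)[0][:2])
    for k,x,y in(("s",.5076,-.2117),("l",.6245,-.094)):
        q=W[(d>0)&(abs(W[...,2]-.0265)<.0055)&(np.hypot(W[...,0]-x,W[...,1]-y)<.045)]
        if len(q)>5:print(n,k,circ(q[:,:2]))
E
```

```text
12.8 [0.47583427 0.15643328 0.18488931] [-0.44952104  0.44509102  0.2032175 ] [-1.71010227 -0.61930352  0.75389136 -0.9928329   0.38915783 -0.58350683]
scene med top 101 0.08043646386224527 [0.47456889 0.27805284 0.0232682 ]
 tilt [ 0.00799577 -0.00225871]
scene s [ 0.50770094 -0.21224518  0.01391673]
scene l [ 0.62448589 -0.09466911  0.03419851]
top s [ 0.50760301 -0.21125642  0.01394563]
top l [ 0.62444384 -0.09354578  0.03425185]
```

View pics/scene9.png

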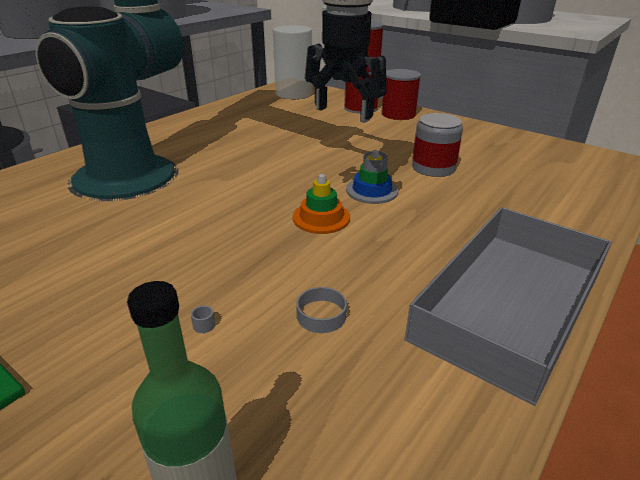

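The ring's top is at 0.080 (lower face about 0.055–0.056). It is level and within about 2 mm of the axis, the other two rings haven't moved, and the gripper is clear.

```bash
python3 -c "
from rig import *
print(sign_off())"
```

```text
the job is handed in; nothing more can be done
None
```

The medium ring is on the green step of the real cone (steel foot, blue tier), and I handed the job in at about 13 s. I carried it over the orange decoy, threaded it over the tip, and held it until it touched the step with about 8 N. Then I let go and backed away.

**Medium ring:** its top was at about 80.4 mm, which puts its lower face at about 55–56 mm. It is 1–2 mm from the cone's axis, tilted by about 0.01 rad. This came from the scene camera only, because the gripper was probably blocking the top camera's view of the ring.

**Small and large rings:** both were within 1 mm of where they started, in both cameras.

**Disagreements:**
- The wrist camera placed things about 2–3 mm further along y than the other two cameras. I aimed between the readings.
- The arm drifted by up to about 1 cm during longer moves, so I corrected it in short steps.

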